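# Dig out the spare battery pack and set it to charge

## Robot

A 7-joint arm with a two-finger parallel gripper is mounted at the origin on the work surface. World frame = base frame: x ahead of the robot, y to its left, z up, the work surface at z = 0. Lengths are in m, angles in rad, forces in N, time in s.
With the tool pointing down it reaches from about 0.425 to 0.925 m from the base axis. Payload 6.8 kg.
Tool frame: the origin (TCP) lies on the mounting face of the last link; the fingertips stand 173 mm ahead of it and the grasp point (between the pads) lies 155 mm ahead of it; z points along the fingers, y is the line along which they close (so a half turn about z gives the same grasp; the last joint's range is limited). The gripper opens to 85 mm and grips with 20 to 120 N. Pads are 22 mm wide; open, the fingers measure 114 mm over their backs; the gripper's body (76 mm by 85 mm) begins 54 mm behind the grasp point. The pads swing forward as they close: fully open they stand 13 mm farther back than shut.
Start: joints at [-1.363, 0.477, 0.022, 1.555, -0.011, 1.109, -0.083], TCP at [0.21, 0.642, 0.405] pointing down, gripper open.
Joint ranges: [-2.96, 2.96], [-0.34, 2.1], [-1.41, 1.46], [0.24, 2.44], [-1.37, 4.51], [0.17, 1.92], [-2.96, 2.96]. Speed limits (rad/s): [2.39, 2.39, 3.14, 3.14, 3.14, 3.14, 3.14].

## Interface

Orientations are given as a unit quaternion [w, x, y, z].
In Python, from station import bot gives the robot as it stands. The module is installed in compiled form; this text tells all that it offers.
- The arm moves only by the shell command python3 -m pendant 'ROWS' [FORCE]. ROWS is JSON, a list of rows, each a list of 5 numbers: the finger opening in m, from 0 to 0.0854, then the shift along the tool's x, y, z in m, then the turn about the tool's z in degrees. In form: [[jaw, x, y, z, yaw], ...]. A call has 1 to 12 rows; each row shifts and turns the commanded pose from where the row before left it, along the tool's axes as they then stand; what a row does not reach is not made up. A row lasts 1/12 s, in which the tool goes at most 41.7 mm and 7.16 degrees, less where a joint would pass 70% of its speed; a pose out of reach is approached as far as the arm can. A call with a gripper value outside its range is refused whole. The fingers move at their own pace and stop on an object; FORCE is the grip in N (left out, the last holds). Time passes only in rows, so rows that do not move let the fingers close. It gives the time, the measured TCP pose, the force, the opening and the grip force at its end, in the units of the state.
- bot.get_obs(): the state, without advancing time (a new reading comes with each control period).
- bot.read_camera(name): name is "scene" or "top"; returns (picture, depth): 400x640x3 uint8, blue, green, red; 400x640 float32, m along the optical axis (not along the pixel's ray), 0 where there is no reading.
- bot.camera_model(name): a dict with "intrinsics" (3x3 intrinsics, pixels), "dist_coeffs" ([k1, k2, p1, p2, k3] as OpenCV has them; the pictures are not rectified), "R" (3x3) and "t" (3): a world point X has camera coordinates R X + t. Camera axes: x right, y down, z forward; pixel columns grow to the right and rows downward; lengths in m; the calibration is good to about 2 mm. A picture is of the moment at which its call begins. camera_model takes no time and is no camera call.
- bot.hand_in(): hands the job in; it is judged then, once.
Trained networks look in the newest picture that a camera, given by its name, has taken for a name from the list of things; names that differ only in an ending like _2 or _b are one class to them, and where a whole thing is asked for, a point or a joint stands for the part that bears it (a point fixed in the world has none). Each returns a list of dicts, best first, with "score" (0 to 1); they miss things now and then, are a little off and sometimes report something else, mostly with a low value. They report only what shows in the picture. A call takes as long as a camera call. They do not tell look-alikes from the thing itself.
- bot.boxes_of(name, camera): "at" ([column, row] in pixels, amid what is visible of it).
- bot.trace(name, camera): "mask" (400x640 bool, what is visible of it) and "at" ([column, row] in pixels, amid what is visible of it).
- bot.pinpoint(name, camera): "at" ([column, row] in pixels: a listed point, or the origin of a listed thing).
The state is a dict: "t": time; "q": joint angles; "joint_vel": joint speeds; "joint_torque": joint torques, N m; "eef_pos": TCP position; "tool_rot": TCP orientation; "contact_force": force on the tool from outside, world axes, zero at the start; "torque": the same for the moment, N m; "gripper_width": opening from 0.0 (shut) to 1.0 (fully open); "grasp_force": force on a finger pad.
Only numpy, scipy, OpenCV 4.12 (cv2) and the standard library are available. Lean on these libraries where they do the work, as an engineer would, in place of code of your own. Each camera call takes 0.05 s, during which the arm holds its last target. There are 200 camera calls.

## Task

The wide spare battery pack stands at the back of the wooden tray, behind the handheld radio, the finned dummy load and the small panel meter. Move those three onto the black rubber mat, then stand the pack fully down in the charger's pocket, and only then put the three back in the tray, each upright and square on the very spot where it stood at the start. Keep all of them upright throughout, and do not shift the mug or the desk microphone.

Things in the scene. Friction and masses are not known exactly. Their poses are not given: they have to be found in the camera images.
- pack_mid (a point): spare battery pack, drab grey block with a black band and a black strip on top, 38 (x) x 95 (y) x 76 (z) mm, 0.5 kg, standing at the back of the tray with its long side along the tray's y, about 10 mm behind the three things in the row before it. Point: its centre, 38 mm above its underside. It is grasped across the 38 mm (its x)
- radio_mid (a point): compact handheld radio, black, standing: body 34 (x) x 46 (y) x 74 (z) mm with keypad and screen on the -x face, stub antenna and a round knob on top up to 89 mm. Point: its centre, 44.5 mm above its underside. In the front row of the tray; grasp it across its y (46 mm)
- load_mid (a point): dummy load, upright finned aluminium cylinder, 42 mm diameter, 82 mm tall, with a brass connector on top (14 mm diameter, up to 88 mm). Point: its centre, 44 mm above its underside. In the front row of the tray
- meter_mid (a point): panel meter, grey upright box 44 (x) x 44 (y) x 80 (z) mm with a white dial and a black knob on the -x face and two flat brass sockets on top. Point: its centre, 40 mm above its underside. In the front row of the tray; grasp it across its y
- tray: fixed wooden tray 170 (x) x 330 (y) mm, floor 5 mm thick, lips 6 mm thick that rise to 15 mm above the table. Origin: centre of its underside, on the table. Its -x side is the front, towards the robot. The three things stand in a row along its y, about 45 mm in front of its centre, roughly 100 mm apart, in any order; their gaps are at least 38 mm. A small loose brass adapter (16 mm) stands in a rear corner
- mat: fixed black rubber mat, 260 (x) x 140 (y) x 3 mm, lying left or right of the tray; the side area with room for the three things in a line along its x. Origin: centre of its underside, on the table
- charger_pocket (a point): charger, fixed grey block 100 (x) x 150 (y) x 20 mm, left or right of the tray (opposite the mat). Open pocket in its top, 54 (x) x 111 (y) mm, 12 mm deep, for the battery pack with its long side along y (8 mm to spare all round). Point: centre of the pocket's floor, 8 mm above the table; the rim is 20 mm above the table. A seated pack has its centre 38 mm above this point
- mug_mid (a point): white mug, 76 mm diameter, 90 mm tall, behind the tray: leave it alone. Point: its centre, 45 mm above its underside
- mic_mid (a point): desk microphone, round base 72 mm diameter, 133 mm tall, behind the tray: leave it alone. Point: on its axis, 66 mm above its underside
Mind the look-alikes: they are no part of the job. Leave any pink look-alike of the part that bears radio_mid alone. What is shaped like the part that bears pack_mid but red is not meant.

How it is judged:
By the outcome, as a careful person would: the job done as asked, in the order asked, and still so for the second after the job is handed in, with the robot touching nothing.
It also fails if it takes over 128 s, if anything falls off the work surface, if the arm or the gripper's body presses on something with over 40 N, if the wrist force passes 120 N, or if a joint passes its speed limit or range.

## Working session

There is one attempt and no reset: what is moved stays moved. The work goes in short steps, Python scripts to look and compute and a shell command to move; the robot and the scene stay as the last step left them, time stands still between calls to the robot, and variables do not carry over. Pictures are saved under pics/ and viewed, at most 14 in all, crops included, and the job is handed in when it is done.

```bash
mkdir -p pics; cat > h.py <<'E'
import numpy as np,cv2
from station import bot
def model(n):
    m=bot.camera_model(n);return [np.array(m[k],float) for k in("intrinsics","dist_coeffs","R","t")]
def cloud(n,depth):
    K,d,R,t=model(n);h,w=depth.shape
    v,u=np.mgrid[:h,:w];p=cv2.undistortPoints(np.stack([u,v],-1).reshape(-1,1,2).astype(np.float64),K,d).reshape(h,w,2)
    c=np.dstack([p*depth[...,None],depth]);return (c-t.reshape(3))@R
def ray_z(n,uv,z):
    K,d,R,t=model(n);p=cv2.undistortPoints(np.array(uv,float).reshape(1,1,2),K,d).reshape(2)
    D=R.T@np.array([*p,1]);C=-R.T@t.reshape(3);return C+D*(z-C[2])/D[2]
E
python3 - <<'E'
from h import *
np.set_printoptions(precision=4,suppress=True)
print(bot.get_obs())
H={'pack_mid':.043,'radio_mid':.0495,'load_mid':.049,'meter_mid':.045,'tray':0,'mat':0,'charger_pocket':.008,'mug_mid':.045,'mic_mid':.066}
for n in('scene','top'):
    im,d=bot.read_camera(n);cv2.imwrite(f'pics/{n}0.png',im);np.save(n+'0.npy',d)
    K,D,R,t=model(n);print(n,-R.T@t.reshape(3))
    for k,z in H.items():
        for r in bot.pinpoint(k,n)[:3]:print(n,k,round(r['score'],2),np.round(r['at']),ray_z(n,r['at'],z))
E
```

```text
{'t': 0.0, 'q': array([-1.3631,  0.4778,  0.0223,  1.5565, -0.0115,  1.1093, -0.0831]), 'joint_vel': array([ 0.    , -0.0001, -0.0005,  0.001 ,  0.0005, -0.0009,  0.    ]), 'joint_torque': array([ -0.0003, -59.6449,   1.608 , -28.1198,   0.0125,   0.0095,
         0.    ]), 'eef_pos': array([0.2095, 0.6414, 0.4037]), 'tool_rot': array([-0.0001,  0.1572,  0.9876, -0.0009]), 'contact_force': array([-0.2795,  0.7079, -0.2713]), 'torque': array([ 0.019 ,  0.0522, -0.0041]), 'grasp_force': 0.0, 'gripper_width': 0.9988400578474887}
scene [1.2296 0.5245 0.9325]
scene pack_mid 0.89 [324. 137.] [ 0.3376 -0.1591  0.043 ]
scene pack_mid 0.78 [326. 202.] [0.5443 0.0174 0.043 ]
scene radio_mid 0.89 [418. 195.] [0.3706 0.1868 0.0495]
scene radio_mid 0.82 [389. 181.] [0.3762 0.0979 0.0495]
scene radio_mid 0.68 [360. 199.] [0.4839 0.079  0.0495]
scene load_mid 0.68 [296. 173.] [ 0.5177 -0.1123  0.049 ]
scene meter_mid 0.76 [325. 187.] [ 0.5035 -0.0198  0.045 ]
scene tray 0.85 [316. 206.] [ 0.5409 -0.0183  0.    ]
scene mat 0.81 [249. 151.] [ 0.497  -0.3199  0.    ]
scene mat 0.55 [361. 201.] [0.4464
[... 340 characters left out ...]
pack_mid 0.94 [378. 278.] [ 0.3323 -0.151   0.043 ]
top pack_mid 0.65 [316. 202.] [0.5397 0.0101 0.043 ]
top radio_mid 0.82 [285. 266.] [0.3678 0.0936 0.0495]
top radio_mid 0.66 [289. 225.] [0.477  0.0818 0.0495]
top radio_mid 0.65 [248. 266.] [0.3704 0.1923 0.0495]
top load_mid 0.82 [366. 213.] [ 0.5042 -0.1257  0.049 ]
top meter_mid 0.52 [326. 214.] [ 0.5055 -0.018   0.045 ]
top tray 0.55 [328. 205.] [ 0.5353 -0.024   0.    ]
top mat 0.86 [429. 220.] [ 0.4862 -0.3075  0.    ]
top charger_pocket 0.59 [212. 225.] [0.4856 0.302  0.008 ]
top mug_mid 0.59 [249. 130.] [0.7485 0.1942 0.045 ]
top mug_mid 0.24 [291. 226.] [0.4754 0.0789 0.045 ]
top mic_mid 0.72 [402. 125.] [ 0.7445 -0.231   0.066 ]
```

View pics/top0.png

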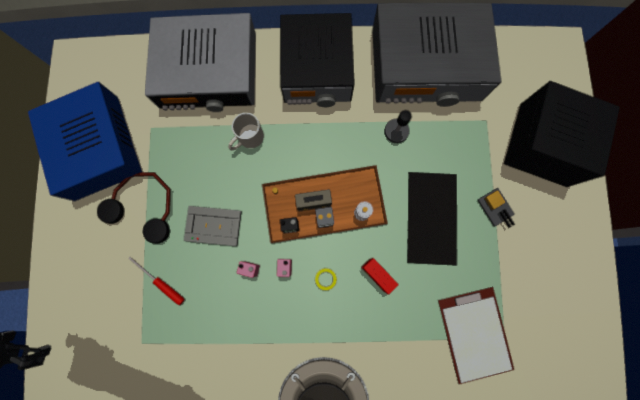

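View pics/scene0.png

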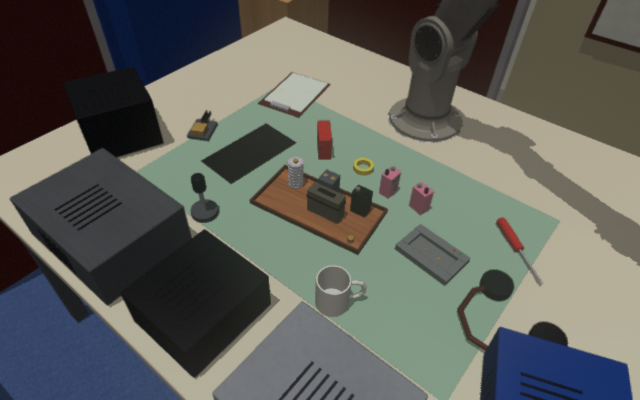

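The top view shows the tray at about (325,205), turned roughly 9°. The row is radio (289,225), meter (325,215) and load (365,212), with the pack behind at (315,200). The mat is at (432,219) and the charger at (212,226). The pink radios and the red pack stand in front of the tray. Next I'll measure the poses from depth.

```bash
cat > m.py <<'E'
from h import *
np.set_printoptions(precision=4,suppress=True)
im,d=cv2.imread('pics/top0.png'),np.load('top0.npy')
A=cloud('top',d);B=cloud('scene',np.load('scene0.npy'))
def rect(P,zlo,zhi,xy,r,lab):
    for nm,Q in P:
        q=Q.reshape(-1,3);s=q[(q[:,2]>zlo)&(q[:,2]<zhi)&(np.hypot(q[:,0]-xy[0],q[:,1]-xy[1])<r)]
        if len(s)<6: print(lab,nm,'few',len(s));continue
        c,sz,a=cv2.minAreaRect((s[:,:2]*1000).astype(np.float32))
        print(lab,nm,len(s),'c',np.round(c,1),'sz',np.round(sz,1),'ang',round(a,1),'mean',s.mean(0)*1000//.1/10)
P=[('top',A),('scene',B)]
rect(P,.065,.1,(.537,.012),.065,'pack')
rect(P,.060,.1,(.478,.08),.035,'radio')
rect(P,.078,.1,(.504,-.122),.035,'load')
rect(P,.075,.1,(.503,-.018),.032,'meter')
rect(P,.015,.03,(.486,.304),.12,'charger')
rect(P,-.01,.2,(.486,-.31),.02,'matz')
# tray/mat from colour
hsv=cv2.cvtColor(im,cv2.COLOR_BGR2HSV)
for lab,m in(('tray',(hsv[...,0]<18)&(hsv[...,1]>110)),('mat',(hsv[...,2]<45))):
    m=m.astype(np.uint8);n,L,S,C=cv2.connectedComponentsWithStats(m)
    i=L[205,280] if lab=='tray' else L[220,432]
    ys,xs=np.where(L==i);pts=np.array([ray_z('top',(x,y),.012 if lab=='tray' else .003)[:2]*1000 for x,y in zip(xs,ys)],np.float32)
    print(lab,cv2.minAreaRect(pts))
c=np.concatenate([im[185:250,180:400],],0);cv2.imwrite('pics/crop0.png',cv2.resize(c,None,fx=3.6,fy=3.6,interpolation=cv2.INTER_CUBIC))
E
python3 m.py
```

```text
pack top 786 c [517.1  14.3] sz [90.5 94.7] ang 7.1 mean [527.7   8.6  81.8]
pack scene 814 c [522.7  16.6] sz [95.8 97.9] ang 3.4 mean [535.1  10.5  78.8]
radio top 238 c [476.4  82.7] sz [34.6 46.1] ang 6.3 mean [475.7  82.1  79.5]
radio scene 254 c [482.3  82.1] sz [38.7 46.8] ang 8.2 mean [486.9  85.   76.2]
load top 208 c [ 509.1 -115.7] sz [40.3 40.5] ang 43.8 mean [ 509.4 -115.5   87.4]
load scene 147 c [ 514.4 -117.1] sz [44.4 39.3] ang 54.5 mean [ 516.4 -115.3   86. ]
meter top 301 c [502.5 -10.7] sz [60.9 43.9] ang 7.0 mean [498.5 -12.7  84.4]
meter scene 235 c [503.7 -11.4] sz [59.2 44.8] ang 6.9 mean [503.1 -11.   83.2]
charger top 1133 c [482.5 301.2] sz [152.5  99.8] ang 83.3 mean [482.5 301.6  19.7]
charger scene 1311 c [485.4 300.9] sz [150.9 107.1] ang 84.0 mean [488.6 304.1  19.4]
matz top 152 c [ 485.6 -309.4] sz [36.4 37.2] ang 89.3 mean [ 485.6 -310.     3.1]
matz scene 87 c [ 485.8 -311.3] sz [35.4 36.1] ang 69.7 mean [ 485.3 -310.3    1.9]Traceback (most recent call last):
  File "m.py", line 23, in <module>
    ys,xs=np.where(L==i);pts=np.array([ray_z('top',(x,y),.012 if lab=='tray' else .003)[:2]*1000 for x,y in zip(xs,ys)],np.float32)
                                       ~~~~~^^^^^^^^^^^^^^^^^^^^^^^^^^^^^^^^^^^^^^^^^^^
  File "h.py", line 10, in ray_z
    K,d,R,t=model(n);p=cv2.undistortPoints(np.array(uv,float).reshape(1,1,2),K,d).reshape(2)
            ~~~~~^^^
  File "h.py", line 4, in model
    m=bot.camera_model(n);return [np.array(m[k],float) for k in("intrinsics","dist_coeffs","R","t")]
ValueError: time passes only in moves, steps and waits
```

```bash
cat > h.py <<'E'
import numpy as np,cv2
from station import bot
M={}
def model(n):
    if n not in M:
        m=bot.camera_model(n);M[n]=[np.array(m[k],float) for k in("intrinsics","dist_coeffs","R","t")]
    return M[n]
def world(n,uv,z):
    "pixels on the plane of height z -> Nx2 mm"
    K,d,R,t=model(n);p=cv2.undistortPoints(np.array(uv,float).reshape(-1,1,2),K,d).reshape(-1,2)
    D=np.c_[p,np.ones(len(p))]@R;C=-R.T@t.reshape(3);return ((C+D*((z-C[2])/D[:,2])[:,None])[:,:2]*1000).astype(np.float32)
def cloud(n,depth):
    K,d,R,t=model(n);h,w=depth.shape
    v,u=np.mgrid[:h,:w];p=cv2.undistortPoints(np.stack([u,v],-1).reshape(-1,1,2).astype(np.float64),K,d).reshape(h,w,2)
    return (np.dstack([p*depth[...,None],depth])-t.reshape(3))@R
def rect(Q,zlo,zhi,xy,ang,hx,hy,lab):
    "points within a turned box about xy (m) -> minAreaRect mm, x axis angle"
    q=Q.reshape(-1,3);a=np.radians(ang);e=(q[:,:2]-xy)@np.array([[np.cos(a),-np.sin(a)],[np.sin(a),np.cos(a)]])
    s=q[(q[:,2]>zlo)&(q[:,2]<zhi)&(abs(e[:,0])<hx)&(abs(e[:,1])<hy)]
    if len(s)<6:print(lab,len(s));return
    c,sz,t=cv2.minAreaRect((s[:,:2]*1000).astype(np.float32))
    if t>45:t-=90;sz=sz[::-1]
    print(lab,len(s),'c',np.round(c,1),'sz',np.round(sz,1),'yaw',round(t,1),'z',np.round(np.percentile(s[:,2],[5,50,95])*1000,1))
E
cat > m.py <<'E'
from h import *
im,d=cv2.imread('pics/top0.png'),np.load('top0.npy')
A=cloud('top',d);B=cloud('scene',np.load('scene0.npy'))
for nm,Q in(('top',A),('scene',B)):
    rect(Q,.070,.095,(.539,.010),7,.027,.065,nm+' pack')
    rect(Q,.070,.1,(.478,.083),7,.026,.04,nm+' radio')
    rect(Q,.078,.1,(.51,-.116),7,.035,.04,nm+' load')
    rect(Q,.077,.1,(.498,-.013),7,.026,.04,nm+' meter')
    rect(Q,.016,.03,(.484,.301),-6.7,.06,.09,nm+' charger')
    rect(Q,.004,.0135,(.484,.301),-6.7,.032,.06,nm+' pocket')
    rect(Q,.011,.022,(.535,-.024),7,.1,.2,nm+' tray')
hsv=cv2.cvtColor(im,cv2.COLOR_BGR2HSV)
for lab,m,s,z in(('tray',(hsv[...,0]<18)&(hsv[...,1]>110),(280,205),.012),('mat',hsv[...,2]<45,(432,220),.003)):
    n,L=cv2.connectedComponents(m.astype(np.uint8));ys,xs=np.where(L==L[s[1],s[0]])
    print(lab,cv2.minAreaRect(world('top',np.c_[xs,ys],z)))
cv2.imwrite('pics/crop0.png',cv2.resize(im[185:250,180:400],None,fx=3.6,fy=3.6,interpolation=cv2.INTER_CUBIC))
E
python3 m.py
```

```text
top pack 545 c [537.   16.8] sz [51.  94.6] yaw 6.6 z [76.8 80.9 84.2]
top radio 232 c [476.4  82.8] sz [34.5 45.8] yaw 6.3 z [74.9 79.  89.9]
top load 208 c [ 509.1 -115.7] sz [40.3 40.5] yaw 43.8 z [83.8 87.  93.2]
top meter 293 c [494.7 -11.7] sz [45.1 44.1] yaw 7.6 z [81.4 84.9 87.9]
top charger 1096 c [482.3 301.3] sz [ 99.8 152.5] yaw -6.6 z [16.9 19.9 23. ]
top pocket 714 c [483.1 302.6] sz [ 54.8 113.5] yaw -7.1 z [ 4.9  7.6 11.1]
top tray 849 c [538.5 -11.2] sz [171. 331.] yaw 8.3 z [12.1 15.  18.9]
scene pack 515 c [538.4  16. ] sz [53.6 94.2] yaw 7.0 z [72.8 80.1 83.6]
scene radio 198 c [481.2  82.8] sz [37.8 45.6] yaw 6.5 z [73.2 78.3 91.3]
scene load 147 c [ 514.4 -117.1] sz [39.3 44.4] yaw -35.5 z [81.5 86.2 91.9]
scene meter 226 c [498.9 -12.1] sz [48.9 45.1] yaw 6.0 z [78.6 84.  86.7]
scene charger 1271 c [486.9 300.8] sz [104.5 151.1] yaw -5.5 z [16.7 19.5 22.6]
scene pocket 719 c [480.3 299.2] sz [ 51.8 110.5] yaw -6.7 z [ 5.4  8.1 11.5]
scene tray 915 c [542.2 -12.8] sz [175.2 331.7] yaw 8.8 z [11.4 14.4 20.2]
tray ((539.0134887695312, -12.291168212890625), (167.4706573486328, 326.9533386230469), 8.321332931518555)
mat ((494.1683349609375, -315.41278076171875), (133.6934814453125, 255.27671813964844), 85.94519805908203)
```

View pics/crop0.png

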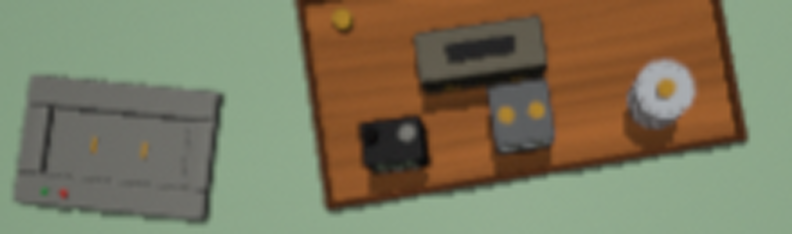

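The crop confirms the layout: radio, meter and load in a row, the pack behind the meter, and the pocket free. My estimates are load (510.5,-116), meter (496,-12), radio (478,83) and pack (544,17), with yaw about 8°. The pocket is at (482,301), yaw about -6.8°, and the mat at (491,-313).

```bash
cat > go.py <<'E'
# go.py x y z(TCP) [yaw of tool-y line, deg]: yaw rows first, then shifts in the turned tool axes
import sys,numpy as np
from station import bot
from scipy.spatial.transform import Rotation as Ro
o=bot.get_obs();a=list(map(float,sys.argv[1:]))
R=Ro.from_quat(o['tool_rot'][[1,2,3,0]]).as_matrix();h=np.degrees(np.arctan2(R[1,1],R[0,1]))
p=o['eef_pos'];y=0.
print('t',round(o['t'],2),'eef',np.round(p,4),'yline',round(h,1),'tilt',round(np.degrees(np.arccos(-R[2,2])),2),'w',round(o['gripper_width']*85.4,1),'grip',round(o['grasp_force'],1),'F',np.round(o['contact_force'],1),'q',np.round(o['q'],2))
if len(a)>2:
    if len(a)>3:y=-((a[3]-h+90)%180-90)
    b=np.radians(h-y);ty=np.array([np.cos(b),np.sin(b)]);tx=np.array([-ty[1],ty[0]])  # tool x = y cross z(down)
    tx=np.array([-np.sin(b),np.cos(b)]) ; D=np.array(a[:2])-p[:2]
    if np.dot(tx,R[:2,0])<0 and abs(y)<90: tx=-tx
    tx=np.array([ -ty[1], ty[0]])
    print('yaw',round(y,1),'dx',round(D@tx,4),'dy',round(D@ty,4),'dz',round(p[2]-a[2],4))
E
sed -i '/tx=np.array(\[-np.sin/d;/np.dot(tx,R/d;/    tx=np.array(\[ -ty/d' go.py
sed -i 's/tx=np.array(\[-ty\[1\],ty\[0\]\]).*/tx=np.array([-ty[1],ty[0]]);D=np.array(a[:2])-p[:2]/' go.py
python3 go.py 0.5105 -0.116 0.36 98; python3 -m pendant '[[0.0854,0,0,0,-6.5],[0.0854,0,0,0,-6.5],[0.0854,0,0,0,-6.5],[0.0854,0,0,0,-6.5],[0.0854,0,0,0,0]]' 40;python3 go.py 0.5105 -0.116 0.36 98
```

```text
t 1.0 eef [0.2096 0.6416 0.4047] yline 71.9 tilt 0.0 w 85.5 grip 0.0 F [-0.1 -0.4  0.4] q [-1.36  0.48  0.02  1.56 -0.01  1.11 -0.08]
yaw -26.1 dx -0.1925 dy -0.7921 dz 0.0447
t: 1.42
eef_pos: [0.2098, 0.6416, 0.4047]
tool_rot: [-0.0, -0.071, 0.997, 0.0]
contact_force: [0.3, 0.8, 1.2]
gripper_width: 0.997
grasp_force: 0.0
t 1.42 eef [0.2098 0.6416 0.4047] yline 98.1 tilt 0.01 w 85.1 grip 0.0 F [0.3 0.8 1.2] q [-1.29  0.48 -0.08  1.55  0.04  1.11  0.33]
yaw 0.1 dx -0.1924 dy -0.7921 dz 0.0447
```

```bash
python3 -m pendant '[[0.065,-0.0325,-0.02,0,0],[0.065,-0.032,-0.02,0,0],[0.065,-0.032,-0.02,0,0],[0.065,-0.032,-0.02,0,0],[0.065,-0.032,-0.02,0,0],[0.065,-0.032,-0.02,0,0],[0.065,0,-0.04,0,0],[0.065,0,-0.04,0,0],[0.065,0,-0.04,0,0],[0.065,0,-0.04,0,0],[0.065,0,-0.04,0,0],[0.065,0,-0.04,0,0]]'>/dev/null
python3 -m pendant '[[0.065,0,-0.04,0,0],[0.065,0,-0.04,0,0],[0.065,0,-0.04,0,0],[0.065,0,-0.04,0,0],[0.065,0,-0.04,0.02,0],[0.065,0,-0.04,0.02,0],[0.065,0,-0.04,0,0],[0.065,0,-0.04,0,0],[0.065,0,-0.04,0,0],[0.065,0,-0.04,0,0],[0.065,0,-0.03,0,0],[0.065,0,0,0,0]]'>/dev/null
python3 go.py 0.5105 -0.116 0.212 98
```

```text
t 3.42 eef [ 0.508 -0.116  0.368] yline 97.1 tilt 0.21 w 65.1 grip 0.0 F [ 0.6 -0.9  0.7] q [-0.13  0.27  0.27  1.98 -0.09  0.91  1.89]
yaw -0.9 dx -0.0025 dy -0.0003 dz 0.156
```

```bash
python3 -m pendant '[[0.065,-0.0025,0,0.02,-0.9],[0.065,0,0,0.03,0],[0.065,0,0,0.03,0],[0.065,0,0,0,0],[0.065,0,0,0,0]]'>/dev/null
python3 go.py 0.5105 -0.116 0.212 98
python3 - <<'E'
from h import *
im,d=bot.read_camera('scene');cv2.imwrite('pics/s1.png',cv2.resize(im[100:250,210:410],None,fx=4,fy=4,interpolation=cv2.INTER_CUBIC))
E
```

```text
t 3.83 eef [ 0.5102 -0.1084  0.2868] yline 98.7 tilt 0.19 w 65.3 grip 0.0 F [0.4 0.7 1.1] q [-0.11  0.39  0.24  2.04 -0.13  0.74  1.94]
yaw 0.7 dx 0.0008 dy -0.0076 dz 0.0748
```

View pics/s1.png

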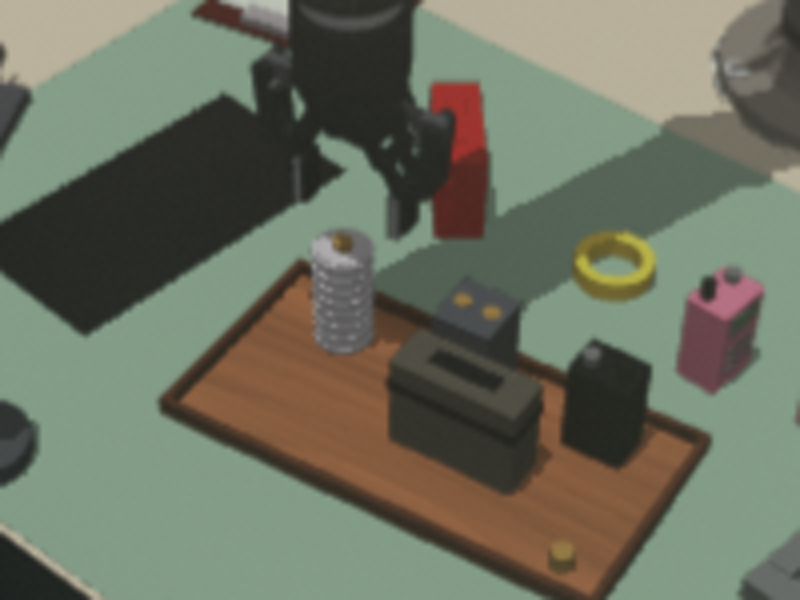

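The jaws straddle the load at crop (340,240), and the whole tray row looks undisturbed. I'll correct y and go down.

```bash
python3 -m pendant '[[0.065,0,-0.0076,0,0],[0.065,0,0,0,0],[0.065,0,0,0,0]]'>/dev/null;python3 go.py 0.5105 -0.116 0.212 98;
python3 -m pendant '[[0.065,0,0,0.025,0],[0.065,0,0,0.025,0],[0.065,0,0,0.025,0],[0.065,0,0,0,0],[0.065,0,0,0,0]]'>/dev/null;python3 go.py 0.5105 -0.116 0.212 98
```

```text
t 4.13 eef [ 0.5124 -0.1169  0.289 ] yline 98.7 tilt 0.17 w 64.9 grip 0.0 F [0.  0.9 0.7] q [-0.09  0.39  0.24  2.03 -0.14  0.74  1.96]
yaw 0.7 dx 0.0018 dy 0.0012 dz 0.077
t 4.55 eef [ 0.5116 -0.1162  0.2124] yline 98.8 tilt 0.1 w 64.9 grip 0.0 F [0.1 0.3 0.8] q [-0.06  0.51  0.2   2.07 -0.18  0.58  2.  ]
yaw 0.8 dx 0.0011 dy 0.0003 dz 0.0004
```

```bash
python3 -m pendant '[[0.03,0,0,0,0],[0.03,0,0,0,0],[0.03,0,0,0,0],[0.03,0,0,0,0],[0.03,0,0,0,0],[0.03,0,0,0,0],[0.03,0,0,0,0],[0.03,0,0,0,0]]' 45 >/dev/null;python3 go.py 0.577 -0.317 0.33
python3 -m pendant '[[0.03,0,0,-0.02,0],[0.03,0,0,-0.03,0],[0.03,0,0,-0.03,0],[0.03,0,0,-0.03,0],[0.03,0,0,-0.01,0],[0.03,0,0,0,0],[0.03,0,0,0,0]]'>/dev/null;python3 go.py 0.577 -0.317 0.33
```

```text
t 5.22 eef [ 0.5127 -0.1165  0.2143] yline 98.8 tilt 0.19 w 41.4 grip 44.9 F [-1.2 -0.   8.4] q [-0.06  0.51  0.2   2.07 -0.18  0.58  2.  ]
yaw 0.0 dx -0.0329 dy -0.208 dz -0.1157
t 5.8 eef [ 0.5115 -0.1159  0.3321] yline 98.8 tilt 0.02 w 41.5 grip 46.9 F [-0.5  0.4 -5.3] q [-0.11  0.32  0.26  2.   -0.11  0.83  1.94]
yaw 0.0 dx -0.0339 dy -0.2088 dz 0.0021
```

```bash
python3 -m pendant '[[0.03,-0.004,-0.02,0,0],[0.03,-0.004,-0.027,0,0],[0.03,-0.004,-0.027,0,0],[0.03,-0.004,-0.027,0,0],[0.03,-0.004,-0.027,0,0],[0.03,-0.004,-0.027,0,0],[0.03,-0.004,-0.027,0,0],[0.03,-0.004,-0.02,0,0],[0.03,-0.002,-0.006,0,0],[0.03,0,0,0,0],[0.03,0,0,0,0],[0.03,0,0,0,0]]'>/dev/null;python3 go.py 0.577 -0.317 0.213
python3 -m pendant '[[0.03,0,0,0.025,0],[0.03,0,0,0.03,0],[0.03,0,0,0.03,0],[0.03,0,0,0.02,0],[0.03,0,0,0.008,0],[0.03,0,0,0,0],[0.03,0,0,0,0]]'>/dev/null;python3 go.py 0.577 -0.317 0.212
```

```text
t 6.8 eef [ 0.5771 -0.3147  0.3309] yline 98.9 tilt 0.19 w 40.7 grip 47.0 F [ 0.5 -0.6 -3.9] q [ 0.19  0.53  0.29  1.68 -0.18  0.96  2.28]
yaw 0.0 dx 0.0004 dy -0.0023 dz 0.1179
t 7.38 eef [ 0.5777 -0.3159  0.22  ] yline 98.9 tilt 0.02 w 41.3 grip 46.9 F [ 1.2  0.1 -3.2] q [ 0.23  0.67  0.25  1.74 -0.23  0.76  2.32]
yaw 0.0 dx 0.0008 dy -0.001 dz 0.008
```

```bash
python3 -m pendant '[[0.03,0,0,0.004,0],[0.03,0,0,0.002,0],[0.03,0,0,0,0],[0.03,0,0,0,0]]'>/dev/null;python3 go.py 0.577 -0.317 0.211
python3 -m pendant '[[0.03,0,0,0.002,0],[0.03,0,0,0,0],[0.03,0,0,0,0]]'>/dev/null;python3 go.py 0.577 -0.317 0.211
```

```text
t 7.72 eef [ 0.5774 -0.3166  0.2141] yline 98.8 tilt 0.05 w 41.1 grip 46.9 F [-0.2 -0.8 -2.8] q [ 0.23  0.68  0.25  1.74 -0.23  0.75  2.32]
yaw 0.0 dx 0.0005 dy -0.0004 dz 0.0031
t 7.97 eef [ 0.5776 -0.3168  0.2124] yline 98.8 tilt 0.08 w 41.1 grip 47.1 F [-1.6 -0.1  4.5] q [ 0.23  0.68  0.25  1.74 -0.23  0.75  2.32]
yaw 0.0 dx 0.0007 dy -0.0001 dz 0.0014
```

```bash
python3 -m pendant '[[0.065,0,0,0,0],[0.065,0,0,0,0],[0.065,0,0,0,0],[0.065,0,0,0,0],[0.065,0,0,-0.02,0],[0.065,0,0,-0.03,0],[0.065,0,0,-0.03,0],[0.065,0,0,-0.02,0],[0.065,0,0,0,0]]'>/dev/null;python3 go.py 0.496 -0.012 0.31 98
python3 -m pendant '[[0.065,0,0.03,0,0],[0.065,0.004,0.04,0,0],[0.065,0.005,0.04,0,0],[0.065,0.005,0.04,0,0],[0.065,0.005,0.04,0,0],[0.065,0.005,0.04,0,0],[0.065,0.005,0.04,0,0],[0.065,0.005,0.03,0,0.7],[0.065,0,0.01,0,0],[0.065,0,0,0,0],[0.065,0,0,0,0],[0.065,0,0,0,0]]'>/dev/null;python3 go.py 0.496 -0.012 0.208 98
```

```text
t 8.72 eef [ 0.5786 -0.3176  0.3166] yline 98.8 tilt 0.47 w 64.7 grip 0.0 F [ 0.7 -0.7 -0.1] q [ 0.2   0.55  0.29  1.69 -0.19  0.92  2.29]
yaw 0.8 dx 0.0393 dy 0.3142 dz 0.0066
t 9.72 eef [ 0.4968 -0.0171  0.3114] yline 98.0 tilt 0.06 w 65.2 grip 0.0 F [ 0.2 -0.5 -0.4] q [-0.3   0.31  0.25  2.08 -0.11  0.77  1.73]
yaw -0.0 dx 0.0 dy 0.0051 dz 0.1034
```

```bash
python3 -m pendant '[[0.065,0,0.005,0,0],[0.065,0,0,0.035,0],[0.065,0,0,0.035,0],[0.065,0,0,0.03,0],[0.065,0,0,0.003,0],[0.065,0,0,0,0],[0.065,0,0,0,0]]'>/dev/null;python3 go.py 0.496 -0.012 0.208 98
python3 -m pendant '[[0.035,0,0,0,0],[0.035,0,0,0,0],[0.035,0,0,0,0],[0.035,0,0,0,0],[0.035,0,0,0,0],[0.035,0,0,0,0],[0.035,0,0,0,0]]'>/dev/null;python3 go.py 0.491 -0.311 0.33
python3 -m pendant '[[0.035,0,0,-0.02,0],[0.035,0,0,-0.03,0],[0.035,0,0,-0.03,0],[0.035,0,0,-0.03,0],[0.035,0,0,-0.01,0],[0.035,0,0,0,0],[0.035,0,0,0,0]]'>/dev/null;python3 go.py 0.491 -0.311 0.33
```

```text
t 10.3 eef [ 0.4963 -0.0111  0.2093] yline 98.0 tilt 0.05 w 65.1 grip 0.0 F [-0.1 -0.1  0.5] q [-0.26  0.49  0.2   2.13 -0.18  0.54  1.78]
yaw 0.0 dx 0.0005 dy -0.0008 dz 0.0013
t 10.88 eef [ 0.4967 -0.0108  0.2104] yline 98.1 tilt 0.23 w 43.7 grip 46.5 F [-0.1 -2.3  8.6] q [-0.26  0.48  0.2   2.13 -0.18  0.53  1.78]
yaw 0.0 dx 0.0478 dy -0.2964 dz -0.1196
t 11.47 eef [ 0.4952 -0.0102  0.3282] yline 98.1 tilt 0.04 w 43.3 grip 47.9 F [ 0.3 -0.7 -3.7] q [-0.33  0.28  0.26  2.07 -0.1   0.8   1.71]
yaw 0.0 dx 0.0467 dy -0.2972 dz -0.0018
```

```bash
python3 -m pendant '[[0.035,0.005,-0.025,0,0],[0.035,0.006,-0.035,0,0],[0.035,0.006,-0.035,0,0],[0.035,0.006,-0.035,0,0],[0.035,0.006,-0.035,0,0],[0.035,0.006,-0.035,0,0],[0.035,0.006,-0.035,0,0],[0.035,0.006,-0.035,0,0],[0.035,0,-0.025,0,0],[0.035,0,-0.003,0,0],[0.035,0,0,0,0],[0.035,0,0,0,0]]'>/dev/null;python3 go.py 0.491 -0.311 0.33
python3 -m pendant '[[0.035,0,0,0.02,0],[0.035,0,0,0.035,0],[0.035,0,0,0.035,0],[0.035,0,0,0.02,0],[0.035,0,0,0.006,0],[0.035,0,0,0,0],[0.035,0,0,0,0]]'>/dev/null;python3 go.py 0.491 -0.311 0.2075
python3 -m pendant '[[0.035,0,0,0.002,0],[0.035,0,0,0.001,0],[0.035,0,0,0,0],[0.035,0,0,0,0]]'>/dev/null;python3 go.py 0.491 -0.311 0.2075
```

```text
t 12.47 eef [ 0.4907 -0.311   0.3262] yline 98.1 tilt 0.24 w 43.5 grip 47.8 F [-0.  -0.1 -3.3] q [ 0.18  0.43  0.35  1.88 -0.19  0.87  2.34]
yaw 0.0 dx -0.0003 dy -0.0 dz -0.0038
t 13.05 eef [ 0.4916 -0.3108  0.2124] yline 98.2 tilt 0.04 w 43.7 grip 47.7 F [-0.5 -0.2 -3.6] q [ 0.24  0.59  0.29  1.94 -0.27  0.65  2.41]
yaw 0.0 dx 0.0006 dy -0.0001 dz 0.0049
t 13.38 eef [ 0.4913 -0.312   0.2099] yline 98.1 tilt 0.04 w 43.5 grip 47.7 F [ 0.6 -0.2 -3.5] q [ 0.24  0.59  0.29  1.94 -0.27  0.65  2.41]
yaw 0.0 dx 0.0002 dy 0.001 dz 0.0024
```

```bash
python3 -m pendant '[[0.035,0,0,0.0015,0],[0.035,0,0,0.001,0],[0.035,0,0,0,0],[0.035,0,0,0,0]]'>/dev/null;python3 go.py
python3 -m pendant '[[0.068,0,0,0,0],[0.068,0,0,0,0],[0.068,0,0,0,0],[0.068,0,0,0,0],[0.068,0,0,-0.02,0],[0.068,0,0,-0.03,0],[0.068,0,0,-0.03,0],[0.068,0,0,-0.03,0],[0.068,0,0,0,0],[0.068,0,0,0,0]]'>/dev/null;python3 go.py 0.478 0.083 0.315 98
```

```text
t 13.72 eef [ 0.4913 -0.3123  0.2084] yline 98.1 tilt 0.07 w 43.8 grip 49.4 F [-3.9  1.8 11.8] q [ 0.24  0.6   0.29  1.94 -0.27  0.64  2.41]
t 14.55 eef [ 0.4917 -0.3124  0.3187] yline 98.1 tilt 0.23 w 67.9 grip 0.0 F [-0.7 -0.2  0.5] q [ 0.18  0.44  0.36  1.88 -0.2   0.85  2.35]
yaw 0.1 dx -0.0415 dy 0.3935 dz 0.0037
```

```bash
python3 -m pendant '[[0.068,-0.002,0.025,0,0],[0.068,-0.004,0.038,0,0],[0.068,-0.004,0.038,0,0],[0.068,-0.004,0.038,0,0],[0.068,-0.004,0.038,0,0],[0.068,-0.004,0.038,0,0],[0.068,-0.004,0.038,0,0],[0.068,-0.004,0.038,0,0],[0.068,-0.004,0.038,0,0],[0.068,-0.004,0.038,0,0],[0.068,-0.0035,0.0265,0,0],[0.068,0,0,0,0]]'>/dev/null
python3 -m pendant '[[0.068,0,0,0,0],[0.068,0,0,0,0],[0.068,0,0,0,0]]'>/dev/null;python3 go.py 0.478 0.083 0.212 98
```

```text
t 15.8 eef [0.4765 0.0819 0.3163] yline 98.0 tilt 0.09 w 67.4 grip 0.0 F [ 0.4 -0.6  0.1] q [-0.5   0.28  0.24  2.1  -0.09  0.77  1.5 ]
yaw -0.0 dx -0.0016 dy 0.0009 dz 0.1043
```

```bash
python3 -m pendant '[[0.068,-0.001,0.001,0.02,0],[0.068,0,0,0.035,0],[0.068,0,0,0.03,0],[0.068,0,0,0.019,0],[0.068,0,0,0,0],[0.068,0,0,0,0],[0.068,0,0,0,0]]'>/dev/null;python3 go.py 0.478 0.083 0.212 98
python3 -m pendant '[[0.037,0,0,0,0],[0.037,0,0,0,0],[0.037,0,0,0,0],[0.037,0,0,0,0],[0.037,0,0,0,0],[0.037,0,0,0,0],[0.037,0,0,0,0]]'>/dev/null;python3 go.py 0.405 -0.307 0.33
python3 -m pendant '[[0.037,0,0,-0.02,0],[0.037,0,0,-0.03,0],[0.037,0,0,-0.03,0],[0.037,0,0,-0.03,0],[0.037,0,0,-0.01,0],[0.037,0,0,0,0],[0.037,0,0,0,0]]'>/dev/null;python3 go.py 0.405 -0.307 0.33
```

```text
t 16.38 eef [0.4782 0.0837 0.2138] yline 98.0 tilt 0.07 w 68.2 grip 0.0 F [0.1 0.1 0. ] q [-0.46  0.46  0.19  2.16 -0.17  0.53  1.57]
yaw 0.0 dx 0.0003 dy -0.0007 dz 0.0018
t 16.97 eef [0.4785 0.0844 0.2145] yline 98.1 tilt 0.19 w 45.7 grip 47.2 F [-0.2 -1.3  7.2] q [-0.46  0.46  0.19  2.16 -0.17  0.53  1.57]
yaw 0.0 dx 0.1278 dy -0.3772 dz -0.1155
t 17.55 eef [0.4772 0.0846 0.3328] yline 98.1 tilt 0.05 w 45.7 grip 47.0 F [-0.6  0.3 -2.1] q [-0.52  0.26  0.25  2.09 -0.09  0.81  1.5 ]
yaw 0.0 dx 0.1268 dy -0.3775 dz 0.0028
```

```bash
python3 -m pendant '[[0.037,0.007,-0.025,0,0],[0.037,0.012,-0.035,0,0],[0.037,0.012,-0.035,0,0],[0.037,0.012,-0.035,0,0],[0.037,0.012,-0.035,0,0],[0.037,0.012,-0.035,0,0],[0.037,0.012,-0.035,0,0],[0.037,0.012,-0.035,0,0],[0.037,0.012,-0.035,0,0],[0.037,0.012,-0.035,0,0],[0.037,0.012,-0.03,0,0],[0.037,0,-0.007,0,0]]'>/dev/null
python3 -m pendant '[[0.037,0,0,0,0],[0.037,0,0,0,0],[0.037,0,0,0,0]]'>/dev/null;python3 go.py 0.405 -0.307 0.215
```

```text
t 18.8 eef [ 0.4052 -0.305   0.3317] yline 98.2 tilt 0.16 w 45.5 grip 47.1 F [-0.1 -0.1 -2.2] q [ 0.15  0.31  0.45  2.05 -0.18  0.82  2.42]
yaw 0.0 dx 0.0005 dy -0.002 dz 0.1167
```

```bash
python3 -m pendant '[[0.037,0,0,0.02,0],[0.037,0,0,0.035,0],[0.037,0,0,0.035,0],[0.037,0,0,0.02,0],[0.037,0,0,0.006,0],[0.037,0,0,0,0],[0.037,0,0,0,0],[0.037,0,0,0.0015,0],[0.037,0,0,0.001,0],[0.037,0,0,0,0]]'>/dev/null;python3 go.py 0.405 -0.307 0.212
python3 -m pendant '[[0.037,0,0,0.001,0],[0.037,0,0,0,0],[0.037,0,0,0,0]]'>/dev/null;python3 go.py
```

```text
t 19.63 eef [ 0.4055 -0.3067  0.2154] yline 98.1 tilt 0.12 w 45.7 grip 46.9 F [-0.6  0.5 -1. ] q [ 0.24  0.51  0.36  2.11 -0.32  0.57  2.54]
yaw 0.0 dx 0.0005 dy -0.0002 dz 0.0034
t 19.88 eef [ 0.4051 -0.3066  0.2136] yline 98.1 tilt 0.02 w 45.6 grip 46.9 F [ 0.5 -0.5 -1.2] q [ 0.24  0.51  0.35  2.11 -0.32  0.57  2.54]
```

```bash
python3 -m pendant '[[0.037,0,0,0.0015,0],[0.037,0,0,0,0],[0.037,0,0,0,0]]'>/dev/null;python3 go.py
python3 -m pendant '[[0.068,0,0,0,0],[0.068,0,0,0,0],[0.068,0,0,0,0],[0.068,0,0,0,0],[0.068,0,0,-0.02,0],[0.068,0,0,-0.03,0],[0.068,0,0,-0.03,0],[0.068,0,0,-0.03,0],[0.068,0,0,0,0],[0.068,0,0,0,0]]'>/dev/null;python3 go.py
python3 - <<'E'
from h import *
im,d=bot.read_camera('top');cv2.imwrite('pics/t2.png',cv2.resize(im[150:300,170:470],None,fx=2.6,fy=2.6,interpolation=cv2.INTER_CUBIC));Q=cloud('top',d)
rect(Q,.070,.095,(.542,.015),8,.035,.065,'pack')
im,d=bot.read_camera('scene');Q=cloud('scene',d)
rect(Q,.070,.095,(.542,.015),8,.035,.065,'pack s')
E
```

```text
t 20.13 eef [ 0.4051 -0.3068  0.2125] yline 98.1 tilt 0.04 w 45.6 grip 47.9 F [-2.   1.2  6.4] q [ 0.24  0.51  0.35  2.11 -0.32  0.57  2.54]
t 20.97 eef [ 0.4055 -0.3069  0.3234] yline 98.1 tilt 0.23 w 68.2 grip 0.0 F [-0.2  1.5 -1.1] q [ 0.15  0.33  0.46  2.05 -0.2   0.8   2.44]
pack 526 c [543.2  17.5] sz [39.  94.6] yaw 7.1 z [77.4 80.9 83.9]
pack s 483 c [547.6  16.9] sz [41.8 96.5] yaw 8.4 z [72.2 80.  83.1]
```

View pics/t2.png

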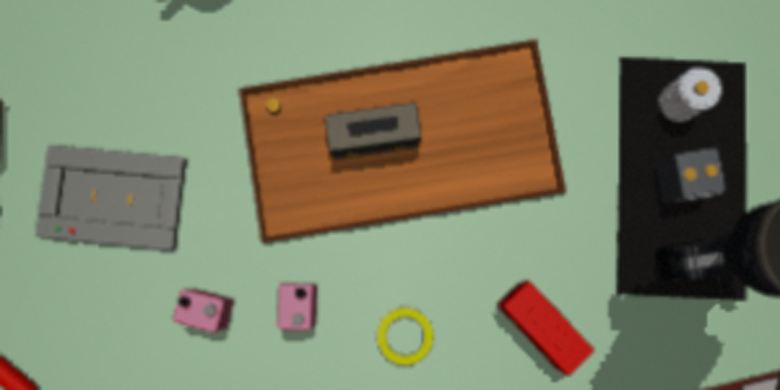

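The three stand upright on the mat at crop (690,90), (700,175) and (700,262). The pack is alone in the tray at (544.5,17), yaw 8°. Next I turn the tool by +90° and fetch it.

```bash
python3 -m pendant '[[0.06,0,0.03,0,0],[0.06,0,0.04,0,0],[0.06,0,0.03,0,0],[0.06,0,0,0,7],[0.06,0,0,0,7],[0.06,0,0,0,7],[0.06,0,0,0,7],[0.06,0,0,0,7],[0.06,0,0,0,7],[0.06,0,0,0,7],[0.06,0,0,0,7],[0.06,0,0,0,7]]'>/dev/null
python3 -m pendant '[[0.06,0,0,0,7],[0.06,0,0,0,7],[0.06,0,0,0,7],[0.06,0,0,0,6.1],[0.06,0,0,0,0],[0.06,0,0,0,0]]'>/dev/null;python3 go.py 0.5445 0.0172 0.31 8
```

```text
t 22.57 eef [ 0.3906 -0.2073  0.321 ] yline 8.2 tilt 0.14 w 60.2 grip 0.0 F [ 0.6 -0.2 -0.5] q [-0.31  0.26  0.76  2.21 -0.25  0.76  0.77]
yaw 0.2 dx 0.2009 dy 0.1837 dz 0.011
```

```bash
python3 -m pendant '[[0.06,0.015,0.014,0,0],[0.06,0.028,0.026,0,0],[0.06,0.028,0.026,0,0],[0.06,0.028,0.026,0,0],[0.06,0.028,0.026,0,0],[0.06,0.028,0.026,0,0],[0.06,0.028,0.026,0,0],[0.06,0.018,0.0137,0,0],[0.06,0,0,0,0],[0.06,0,0,0,0],[0.06,0,0,0,0]]'>/dev/null;python3 go.py 0.5445 0.0172 0.212 8
```

```text
t 23.48 eef [0.5442 0.0162 0.3213] yline 8.1 tilt 0.1 w 60.0 grip 0.0 F [-1.  -0.5  1.3] q [-0.66  0.42  0.65  1.98 -0.34  0.85  0.32]
yaw 0.1 dx 0.001 dy 0.0004 dz 0.1093
```

```bash
python3 -m pendant '[[0.06,0.001,0,0.02,0],[0.06,0,0,0.03,0],[0.06,0,0,0.03,0],[0.06,0,0,0.025,0],[0.06,0,0,0.004,0],[0.06,0,0,0,0],[0.06,0,0,0,0]]'>/dev/null;python3 go.py 0.5445 0.0172 0.212 8
python3 -m pendant '[[0.03,0,0,0,0],[0.03,0,0,0,0],[0.03,0,0,0,0],[0.03,0,0,0,0],[0.03,0,0,0,0],[0.03,0,0,0,0],[0.03,0,0,0,0]]' 60 >/dev/null;python3 go.py 
python3 -m pendant '[[0.03,0,0,-0.02,0],[0.03,0,0,-0.03,0],[0.03,0,0,-0.03,0],[0.03,0,0,-0.02,0],[0.03,0,0,0,0],[0.03,0,0,0,0],[0.03,0,0,0,7],[0.03,0,0,0,7.1],[0.03,0,0,0,0.8],[0.03,0,0,0,0],[0.03,0,0,0,0]]'>/dev/null;python3 go.py 0.482 0.301 0.32 -6.8
```

```text
t 24.07 eef [0.5448 0.0168 0.2139] yline 7.9 tilt 0.04 w 59.8 grip 0.0 F [0.2 0.1 0.8] q [-0.55  0.59  0.53  2.04 -0.49  0.64  0.44]
yaw -0.1 dx 0.0004 dy -0.0003 dz 0.0019
t 24.65 eef [0.5449 0.0177 0.2145] yline 8.0 tilt 0.09 w 37.4 grip 59.1 F [-2.3 -0.6  5.3] q [-0.55  0.59  0.53  2.04 -0.49  0.64  0.44]
t 25.57 eef [0.5442 0.0181 0.3117] yline -6.7 tilt 0.13 w 37.2 grip 62.5 F [ 0.3  0.5 -5.3] q [-0.7   0.46  0.72  1.99 -0.4   0.84  0.12]
yaw 0.1 dx 0.2735 dy -0.0952 dz -0.0083
```

```bash
python3 -m pendant '[[0.03,0.015,-0.006,0,0],[0.03,0.03,-0.0105,0,0],[0.03,0.03,-0.0105,0,0],[0.03,0.03,-0.0105,0,0],[0.03,0.03,-0.0105,0,0],[0.03,0.03,-0.0105,0,0],[0.03,0.03,-0.0105,0,0],[0.03,0.03,-0.0105,0,0],[0.03,0.03,-0.0105,0,0],[0.03,0.0185,-0.004,0,0],[0.03,0,0,0,0],[0.03,0,0,0,0]]'>/dev/null
python3 -m pendant '[[0.03,0,0,0.02,0],[0.03,0,0,0.025,0],[0.03,0,0,0.01,0],[0.03,0,0,0,0],[0.03,0,0,0,0]]'>/dev/null;python3 go.py 0.4825 0.3015 0.2175 -6.8
python3 - <<'E'
from h import *
im,d=bot.read_camera('scene');cv2.imwrite('pics/s3.png',cv2.resize(im[170:300,360:510],None,fx=4,fy=4,interpolation=cv2.INTER_CUBIC))
E
```

```text
t 26.98 eef [0.4845 0.2998 0.2578] yline -6.9 tilt 0.08 w 37.5 grip 62.3 F [ 0.5  0.1 -5.8] q [-1.14  0.57  0.63  1.96 -0.48  0.76 -0.35]
yaw -0.1 dx 0.0015 dy -0.0022 dz 0.0403
```

View pics/s3.png

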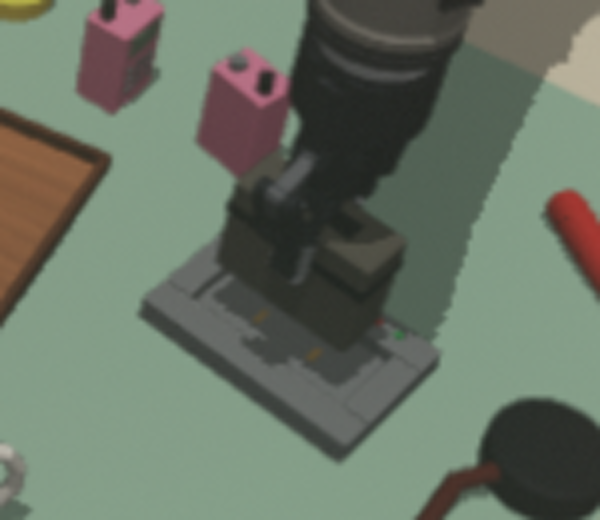

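The pack hovers squarely over the pocket at crop (310,270). I'll centre it and lower it.

```bash
python3 -m pendant '[[0.03,0.0015,-0.002,0.01,0],[0.03,0,0,0.015,0],[0.03,0,0,0.01,0],[0.03,0,0,0,0],[0.03,0,0,0,0]]'>/dev/null;python3 go.py 0.4825 0.3015 0.2175 -6.8
python3 -m pendant '[[0.03,0,0,0.002,0],[0.03,0,0,0.002,0],[0.03,0,0,0,0],[0.03,0,0,0,0]]'>/dev/null;python3 go.py 0.4825 0.3015 0.2175 -6.8
```

```text
t 27.45 eef [0.4823 0.3024 0.2227] yline -6.9 tilt 0.05 w 37.5 grip 62.3 F [ 0.3  0.1 -6.6] q [-1.11  0.62  0.59  1.98 -0.53  0.7  -0.32]
yaw -0.1 dx -0.0009 dy 0.0003 dz 0.0052
t 27.78 eef [0.4825 0.3026 0.2192] yline -6.9 tilt 0.02 w 37.1 grip 62.4 F [-0.4 -0.3 -6.5] q [-1.11  0.63  0.58  1.98 -0.53  0.69 -0.31]
yaw -0.1 dx -0.0011 dy 0.0002 dz 0.0017
```

```bash
python3 -m pendant '[[0.03,-0.001,0,0.002,0],[0.03,0,0,0,0],[0.03,0,0,0,0]]'>/dev/null;python3 go.py 0.4825 0.3015 0.2175 -6.8

```

```text
t 28.03 eef [0.4826 0.3019 0.2176] yline -6.9 tilt 0.08 w 37.6 grip 63.0 F [-2.5  0.7  0.6] q [-1.1   0.63  0.58  1.98 -0.53  0.69 -0.31]
yaw -0.1 dx -0.0004 dy -0.0 dz 0.0001
```

```bash
python3 -m pendant '[[0.03,0,0,0.0005,0],[0.055,0,0,0,0],[0.06,0,0,0,0],[0.06,0,0,0,0],[0.06,0,0,0,0],[0.06,0,0,-0.02,0],[0.06,0,0,-0.03,0],[0.06,0,0,-0.03,0],[0.06,0,0,-0.03,0],[0.06,0,0,0,0],[0.06,0,0,0,0]]'>/dev/null
python3 -m pendant '[[0.068,-0.03,0,0,0],[0.068,-0.04,0,0,0],[0.068,-0.04,0,0,0],[0.068,-0.03,0,0,0],[0.068,0,0,0,-7],[0.068,0,0,0,-7],[0.068,0,0,0,-7],[0.068,0,0,0,-7],[0.068,0,0,0,-7],[0.068,0,0,0,-7],[0.068,0,0,0,-7],[0.068,0,0,0,-7]]'>/dev/null
python3 -m pendant '[[0.068,0,0,0,-7],[0.068,0,0,0,-7],[0.068,0,0,0,-7],[0.068,0,0,0,-7],[0.068,0,0,0,-7],[0.068,0,0,0,-7],[0.068,0,0,0,-7],[0.068,0,0,0,0],[0.068,0,0,0,0]]'>/dev/null
python3 go.py 0.4055 -0.3068 0.32 98.1
python3 - <<'E'
from h import *
for n in('top','scene'):
    im,d=bot.read_camera(n);Q=cloud(n,d)
    rect(Q,.070,.095,(.484,.302),-7,.035,.065,n+' pack')
    if n=='scene':cv2.imwrite('pics/s4.png',cv2.resize(im[100:300,210:510],None,fx=2.6,fy=2.6,interpolation=cv2.INTER_CUBIC))
    rect(Q,.070,.1,(.405,-.307),8,.035,.04,n+' radio')
    rect(Q,.077,.1,(.491,-.312),8,.035,.04,n+' meter')
    rect(Q,.075,.1,(.577,-.317),8,.035,.04,n+' load')
E
```

```text
t 30.7 eef [0.4651 0.1623 0.3255] yline 97.9 tilt 0.11 w 67.8 grip 0.0 F [0.1 0.1 0.5] q [-0.75  0.29  0.34  2.08 -0.13  0.8   1.38]
yaw -0.2 dx 0.1251 dy -0.456 dz 0.0055
top pack 0
top radio 243 c [ 403.9 -305.2] sz [34.9 47. ] yaw 7.8 z [73.8 77.5 90.9]
top meter 276 c [ 488.7 -312. ] sz [45.1 43. ] yaw 8.1 z [79.6 83.1 86.4]
top load 194 c [ 575.7 -316.4] sz [40.3 38.9] yaw -1.7 z [80.9 85.2 92.2]
scene pack 660 c [485.5 300.7] sz [41.4 97.5] yaw -5.3 z [71.8 83.  86.1]
scene radio 119 c [ 407.7 -307.3] sz [35.3 48.3] yaw 9.0 z [71.7 75.1 90. ]
scene meter 161 c [ 494.6 -312.5] sz [46.6 48.4] yaw 9.5 z [78.2 81.3 84.5]
scene load 139 c [ 578.7 -315.9] sz [40. 41.] yaw -26.1 z [76.8 83.5 90.2]
```

View pics/s4.png

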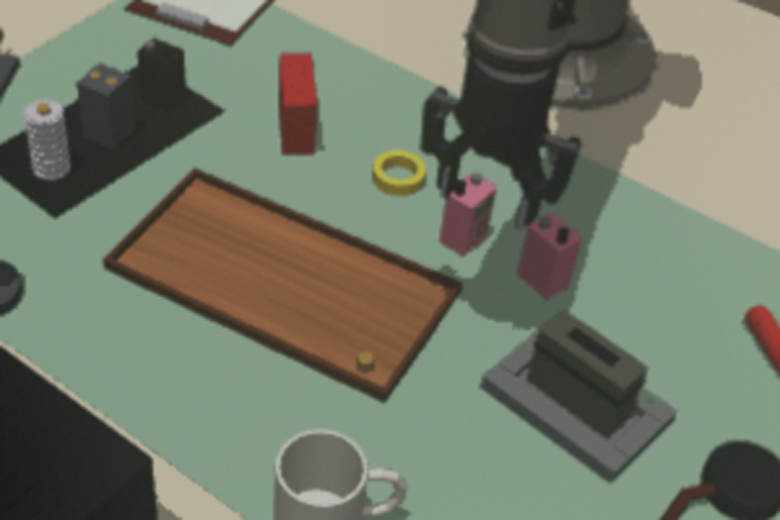

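The pack is seated in the charger (top at about 83–84 mm), and the three are upright on the mat. Now I return them, starting with the radio.

```bash
python3 -m pendant '[[0.068,0.005,-0.026,0,0],[0.068,0.01,-0.038,0,0],[0.068,0.01,-0.038,0,0],[0.068,0.01,-0.038,0,0],[0.068,0.01,-0.038,0,0],[0.068,0.01,-0.038,0,0],[0.068,0.01,-0.038,0,0],[0.068,0.01,-0.038,0,0],[0.068,0.01,-0.038,0,0],[0.068,0.01,-0.038,0,0],[0.068,0.01,-0.038,0,0],[0.068,0.01,-0.038,0,0]]'>/dev/null
python3 -m pendant '[[0.068,0.01,-0.012,0,0],[0.068,0,0,0,0],[0.068,0,0,0,0],[0.068,0,0,0,0]]'>/dev/null
python3 go.py 0.4052 -0.3068 0.2125 98.1
```

```text
t 32.13 eef [ 0.4064 -0.3055  0.3261] yline 98.1 tilt 0.06 w 68.2 grip 0.0 F [-0.5  0.6  0.5] q [ 0.07  0.33  0.55  2.05 -0.24  0.81  2.47]
yaw -0.0 dx 0.0014 dy -0.0012 dz 0.1136
```

```bash
python3 -m pendant '[[0.068,0.001,-0.001,0.02,0],[0.068,0,0,0.035,0],[0.068,0,0,0.035,0],[0.068,0,0,0.02,0],[0.068,0,0,0.003,0],[0.068,0,0,0,0],[0.068,0,0,0,0]]'>/dev/null;python3 go.py 0.4052 -0.3068 0.2125 98.1
python3 -m pendant '[[0.037,0,0,0,0],[0.037,0,0,0,0],[0.037,0,0,0,0],[0.037,0,0,0,0],[0.037,0,0,0,0],[0.037,0,0,0,0],[0.037,0,0,0,0]]' 45 >/dev/null;python3 go.py
python3 -m pendant '[[0.037,0,0,-0.02,0],[0.037,0,0,-0.03,0],[0.037,0,0,-0.03,0],[0.037,0,0,-0.03,0],[0.037,0,0,-0.01,0],[0.037,0,0,0,0],[0.037,0,0,0,0]]'>/dev/null;python3 go.py 0.4783 0.0837 0.33 98.1
```

```text
t 32.72 eef [ 0.406  -0.3072  0.2143] yline 98.2 tilt 0.06 w 67.9 grip 0.0 F [-0.8  0.6  0.7] q [ 0.18  0.52  0.43  2.12 -0.39  0.58  2.61]
yaw 0.1 dx 0.0007 dy 0.0005 dz 0.0018
t 33.3 eef [ 0.4059 -0.3078  0.215 ] yline 98.1 tilt 0.16 w 45.7 grip 45.8 F [-0.5  1.8  5.4] q [ 0.18  0.52  0.43  2.11 -0.39  0.58  2.61]
t 33.88 eef [ 0.4051 -0.3073  0.3335] yline 98.1 tilt 0.08 w 45.2 grip 47.3 F [ 0.2  0.4 -1.3] q [ 0.06  0.32  0.57  2.05 -0.24  0.83  2.48]
yaw 0.0 dx -0.1276 dy 0.3767 dz 0.0035
```

```bash
python3 -m pendant '[[0.037,-0.007,0.025,0,0],[0.037,-0.012,0.035,0,0],[0.037,-0.012,0.035,0,0],[0.037,-0.012,0.035,0,0],[0.037,-0.012,0.035,0,0],[0.037,-0.012,0.035,0,0],[0.037,-0.012,0.035,0,0],[0.037,-0.012,0.035,0,0],[0.037,-0.012,0.035,0,0],[0.037,-0.012,0.035,0,0],[0.037,-0.0126,0.03,0,0],[0.037,0,0.0067,0,0]]'>/dev/null
python3 -m pendant '[[0.037,0,0,0,0],[0.037,0,0,0,0],[0.037,0,0,0.03,0],[0.037,0,0,0.03,0],[0.037,0,0,0.03,0],[0.037,0,0,0.013,0],[0.037,0,0,0,0],[0.037,0,0,0,0],[0.037,0,0,0,0]]'>/dev/null;python3 go.py 0.4787 0.0837 0.2165 98.1
```

```text
t 35.63 eef [0.4787 0.0821 0.2311] yline 98.0 tilt 0.05 w 45.3 grip 47.2 F [-0.2 -0.  -0.5] q [-0.57  0.44  0.33  2.16 -0.26  0.58  1.66]
yaw -0.1 dx -0.0002 dy 0.0016 dz 0.0146
```

```bash
python3 -m pendant '[[0.037,0,0.0015,0.01,0],[0.037,0,0,0.003,0],[0.037,0,0,0,0],[0.037,0,0,0,0]]'>/dev/null;python3 go.py 0.4787 0.0837 0.2165 98.1
python3 -m pendant '[[0.037,0,0,0.0015,0],[0.037,0,0,0,0],[0.037,0,0,0,0]]'>/dev/null;python3 go.py 0.4787 0.0837 0.2165 98.1
```

```text
t 35.97 eef [0.4782 0.0848 0.2175] yline 98.1 tilt 0.01 w 45.4 grip 47.2 F [-0.3  0.2 -1.7] q [-0.56  0.47  0.32  2.16 -0.27  0.55  1.67]
yaw 0.0 dx -0.0004 dy -0.0012 dz 0.001
t 36.22 eef [0.4783 0.0848 0.217 ] yline 98.1 tilt 0.05 w 45.1 grip 48.8 F [-3.1 -0.  11.1] q [-0.56  0.47  0.32  2.16 -0.28  0.55  1.67]
yaw -0.0 dx -0.0002 dy -0.0011 dz 0.0005
```

```bash
python3 -m pendant '[[0.037,0,0,-0.002,0],[0.037,0,-0.001,0,0],[0.037,0,0,0.0015,0],[0.037,0,0,0,0],[0.037,0,0,0,0]]'>/dev/null;python3 go.py 0.4787 0.0837 0.2165 98.1
python3 -m pendant '[[0.065,0,0,0,0],[0.065,0,0,0,0],[0.065,0,0,0,0],[0.065,0,0,0,0],[0.065,0,0,-0.02,0],[0.065,0,0,-0.03,0],[0.065,0,0,-0.03,0],[0.065,0,0,-0.02,0],[0.065,0,0,0,0],[0.065,0,0,0,0]]'>/dev/null;python3 go.py 0.4913 -0.3123 0.31 98.1

```

```text
t 36.63 eef [0.4786 0.0837 0.217 ] yline 98.1 tilt 0.04 w 45.7 grip 48.6 F [-2.5  0.2 10.2] q [-0.56  0.47  0.32  2.16 -0.28  0.55  1.67]
yaw -0.0 dx -0.0001 dy 0.0 dz 0.0005
t 37.47 eef [0.4786 0.084  0.3173] yline 98.1 tilt 0.15 w 65.0 grip 0.0 F [ 0.6 -0.  -0.1] q [-0.64  0.29  0.41  2.11 -0.17  0.77  1.58]
yaw 0.0 dx 0.0432 dy -0.3941 dz 0.0073
```

```bash
python3 -m pendant '[[0.065,0.003,-0.025,0,0],[0.065,0.004,-0.038,0,0],[0.065,0.004,-0.038,0,0],[0.065,0.004,-0.038,0,0],[0.065,0.004,-0.038,0,0],[0.065,0.004,-0.038,0,0],[0.065,0.004,-0.038,0,0],[0.065,0.004,-0.038,0,0],[0.065,0.004,-0.038,0,0],[0.065,0.004,-0.038,0,0],[0.065,0.0042,-0.0271,0,0],[0.065,0,0,0,0]]'>/dev/null
python3 -m pendant '[[0.065,0,0,0,0],[0.065,0,0,0,0],[0.065,0,0,0,0]]'>/dev/null
python3 go.py 0.4913 -0.3123 0.2085 98.1
```

```text
t 38.72 eef [ 0.4913 -0.3108  0.3154] yline 98.2 tilt 0.13 w 64.8 grip 0.0 F [ 0.1  0.1 -0.3] q [ 0.08  0.46  0.49  1.89 -0.28  0.86  2.43]
yaw 0.1 dx 0.0002 dy -0.0015 dz 0.1069
```

```bash
python3 -m pendant '[[0.065,0,-0.001,0.02,0],[0.065,0,0,0.035,0],[0.065,0,0,0.03,0],[0.065,0,0,0.018,0],[0.065,0,0,0.002,0],[0.065,0,0,0,0],[0.065,0,0,0,0]]'>/dev/null;python3 go.py 0.4913 -0.3123 0.2085 98.1
python3 -m pendant '[[0.035,0,0,0,0],[0.035,0,0,0,0],[0.035,0,0,0,0],[0.035,0,0,0,0],[0.035,0,0,0,0],[0.035,0,0,0,0],[0.035,0,0,0,0]]'>/dev/null;python3 go.py
python3 -m pendant '[[0.035,0,0,-0.02,0],[0.035,0,0,-0.03,0],[0.035,0,0,-0.03,0],[0.035,0,0,-0.03,0],[0.035,0,0,-0.01,0],[0.035,0,0,0,0],[0.035,0,0,0,0]]'>/dev/null;python3 go.py 0.4964 -0.0113 0.33 98.1
```

```text
t 39.3 eef [ 0.4919 -0.313   0.2124] yline 98.2 tilt 0.07 w 64.8 grip 0.0 F [-0.8 -0.7 -0.1] q [ 0.15  0.61  0.41  1.94 -0.38  0.66  2.51]
yaw 0.1 dx 0.0005 dy 0.0008 dz 0.0039
t 39.88 eef [ 0.4919 -0.3135  0.2131] yline 98.1 tilt 0.15 w 43.8 grip 46.7 F [-0.7  1.8  6.1] q [ 0.15  0.61  0.41  1.94 -0.38  0.66  2.51]
t 40.47 eef [ 0.491 -0.313  0.331] yline 98.1 tilt 0.03 w 43.7 grip 47.7 F [ 0.1  0.4 -4.6] q [ 0.07  0.44  0.51  1.88 -0.27  0.89  2.42]
yaw 0.0 dx -0.0478 dy 0.2979 dz 0.001
```

```bash
python3 -m pendant '[[0.035,-0.005,0.025,0,0],[0.035,-0.006,0.035,0,0],[0.035,-0.006,0.035,0,0],[0.035,-0.006,0.035,0,0],[0.035,-0.006,0.035,0,0],[0.035,-0.006,0.035,0,0],[0.035,-0.006,0.035,0,0],[0.035,-0.0063,0.035,0,0],[0.035,-0.001,0.025,0,0],[0.035,0,0.003,0,0],[0.035,0,0,0,0],[0.035,0,0,0,0]]'>/dev/null
python3 -m pendant '[[0.035,0,0,0.03,0],[0.035,0,0,0.03,0],[0.035,0,0,0.03,0],[0.035,0,0,0.013,0],[0.035,0,0,0,0],[0.035,0,0,0,0],[0.035,0,0,0,0]]'>/dev/null;python3 go.py 0.4969 -0.0113 0.2145 98.1
```

```text
t 42.05 eef [ 0.4976 -0.0128  0.2291] yline 98.0 tilt 0.08 w 43.7 grip 47.7 F [ 0.2  0.5 -3.4] q [-0.4   0.47  0.37  2.13 -0.3   0.59  1.9 ]
yaw -0.1 dx 0.0005 dy 0.0016 dz 0.0146
```

```bash
python3 -m pendant '[[0.035,0.0005,0.001,0.01,0],[0.035,0,0,0.003,0],[0.035,0,0,0,0],[0.035,0,0,0,0]]'>/dev/null;python3 go.py 0.4969 -0.0113 0.2145 98.1
python3 -m pendant '[[0.035,0,0,0.0015,0],[0.035,0,0,0,0],[0.035,0,0,0,0]]'>/dev/null;python3 go.py 0.4969 -0.0113 0.2145 98.1
```

```text
t 42.38 eef [ 0.4964 -0.0106  0.2155] yline 98.1 tilt 0.01 w 43.5 grip 47.8 F [ 0.1  0.4 -4.1] q [-0.39  0.49  0.36  2.14 -0.32  0.56  1.91]
yaw 0.0 dx -0.0004 dy -0.0007 dz 0.001
t 42.63 eef [ 0.4966 -0.0108  0.2151] yline 98.1 tilt 0.06 w 43.7 grip 49.3 F [-3.   0.8 10. ] q [-0.39  0.49  0.35  2.14 -0.32  0.56  1.91]
yaw -0.0 dx -0.0003 dy -0.0006 dz 0.0006
```

```bash
python3 -m pendant '[[0.065,0,0,0,0],[0.065,0,0,0,0],[0.065,0,0,0,0],[0.065,0,0,0,0],[0.065,0,0,-0.02,0],[0.065,0,0,-0.03,0],[0.065,0,0,-0.03,0],[0.065,0,0,-0.03,0],[0.065,0,0,0,0],[0.065,0,0,0,0]]'>/dev/null;python3 go.py 0.5776 -0.3168 0.31 98.1
python3 -m pendant '[[0.065,-0.002,-0.03,0,0],[0.065,-0.004,-0.038,0,0],[0.065,-0.0045,-0.038,0,0],[0.065,-0.0045,-0.038,0,0],[0.065,-0.0045,-0.038,0,0],[0.065,-0.0045,-0.038,0,0],[0.065,-0.0045,-0.038,0,0],[0.065,-0.0045,-0.034,0,0],[0.065,-0.004,-0.022,0,0],[0.065,0,0,0,0],[0.065,0,0,0,0],[0.065,0,0,0,0]]'>/dev/null
python3 go.py 0.5776 -0.3168 0.2125 98.1
```

```text
t 43.47 eef [ 0.497  -0.0107  0.3254] yline 98.1 tilt 0.23 w 65.2 grip 0.0 F [ 0.3  0.6 -1.2] q [-0.49  0.3   0.46  2.08 -0.19  0.8   1.8 ]
yaw 0.0 dx -0.0367 dy -0.3144 dz 0.0154
t 44.47 eef [ 0.577  -0.3154  0.3222] yline 98.1 tilt 0.17 w 64.9 grip 0.0 F [0.3 1.3 0.4] q [ 0.07  0.57  0.48  1.7  -0.31  0.95  2.38]
yaw 0.0 dx -0.0004 dy -0.0015 dz 0.1097
```

```bash
python3 -m pendant '[[0.065,0,-0.0005,0.02,0],[0.065,0,0,0.035,0],[0.065,0,0,0.03,0],[0.065,0,0,0.02,0],[0.065,0,0,0.003,0],[0.065,0,0,0,0],[0.065,0,0,0,0]]'>/dev/null;python3 go.py 0.5776 -0.3168 0.2125 98.1
python3 -m pendant '[[0.033,0,0,0,0],[0.033,0,0,0,0],[0.033,0,0,0,0],[0.033,0,0,0,0],[0.033,0,0,0,0],[0.033,0,0,0,0],[0.033,0,0,0,0]]'>/dev/null;python3 go.py
python3 -m pendant '[[0.033,0,0,-0.02,0],[0.033,0,0,-0.03,0],[0.033,0,0,-0.03,0],[0.033,0,0,-0.03,0],[0.033,0,0,-0.01,0],[0.033,0,0,0,0],[0.033,0,0,0,0]]'>/dev/null;python3 go.py 0.5115 -0.1162 0.33
```

```text
t 45.05 eef [ 0.5779 -0.3162  0.2169] yline 98.2 tilt 0.05 w 65.4 grip 0.0 F [0.1 0.2 0.1] q [ 0.12  0.7   0.41  1.75 -0.38  0.77  2.44]
yaw 0.1 dx 0.0004 dy -0.0005 dz 0.0044
t 45.63 eef [ 0.5781 -0.3171  0.2179] yline 98.1 tilt 0.17 w 41.4 grip 45.8 F [-1.5  1.9  7.7] q [ 0.12  0.7   0.42  1.75 -0.38  0.77  2.44]
t 46.22 eef [ 0.5771 -0.3164  0.3352] yline 98.1 tilt 0.04 w 41.0 grip 46.4 F [-0.6 -0.5 -3.9] q [ 0.06  0.56  0.49  1.69 -0.31  0.97  2.38]
yaw 0.0 dx 0.0367 dy 0.2075 dz 0.0052
```

```bash
python3 -m pendant '[[0.033,0.004,0.02,0,0],[0.033,0.005,0.027,0,0],[0.033,0.005,0.027,0,0],[0.033,0.005,0.027,0,0],[0.033,0.005,0.027,0,0],[0.033,0.005,0.027,0,0],[0.033,0.005,0.027,0,0],[0.033,0.0025,0.02,0,0],[0.033,0,0.006,0,0],[0.033,0,0,0,0],[0.033,0,0,0,0],[0.033,0,0,0,0]]'>/dev/null
python3 -m pendant '[[0.033,0,0,0.03,0],[0.033,0,0,0.03,0],[0.033,0,0,0.03,0],[0.033,0,0,0.013,0],[0.033,0,0,0,0],[0.033,0,0,0,0],[0.033,0,0,0,0]]'>/dev/null;python3 go.py 0.512 -0.1162 0.219 98.1
```

```text
t 47.8 eef [ 0.5126 -0.1171  0.2338] yline 98.0 tilt 0.1 w 41.0 grip 46.7 F [-0.5 -0.2 -3.2] q [-0.22  0.5   0.41  2.07 -0.33  0.63  2.13]
yaw -0.1 dx 0.0004 dy 0.001 dz 0.0148
```

```bash
python3 -m pendant '[[0.033,0.0005,0,0.01,0],[0.033,0,0,0.003,0],[0.033,0,0,0,0],[0.033,0,0,0,0]]'>/dev/null;python3 go.py 0.512 -0.1162 0.219 98.1
python3 -m pendant '[[0.033,0,0,0.0015,0],[0.033,0,0,0,0],[0.033,0,0,0,0]]'>/dev/null;python3 go.py 0.512 -0.1162 0.219 98.1
```

```text
t 48.13 eef [ 0.5115 -0.1161  0.2201] yline 98.1 tilt 0.02 w 41.1 grip 47.0 F [-0.5  0.5 -3.6] q [-0.21  0.52  0.4   2.08 -0.35  0.6   2.14]
yaw 0.0 dx -0.0005 dy -0.0001 dz 0.0011
t 48.38 eef [ 0.5116 -0.1163  0.2198] yline 98.1 tilt 0.07 w 41.0 grip 48.4 F [-5.4  1.  13.2] q [-0.21  0.52  0.4   2.08 -0.35  0.6   2.14]
yaw -0.0 dx -0.0004 dy 0.0 dz 0.0008
```

Contact made. I'll release, retreat well clear, and compare each pose with the start picture.

```bash
python3 -m pendant '[[0.065,0,0,0,0],[0.065,0,0,0,0],[0.065,0,0,0,0],[0.065,0,0,0,0],[0.065,0,0,-0.02,0],[0.065,0,0,-0.03,0],[0.065,0,0,-0.03,0],[0.065,0,0,-0.03,0],[0.065,0,0,-0.03,0],[0.065,0,0,0,0]]'>/dev/null
python3 -m pendant '[[0.065,0,-0.03,0,0],[0.065,0,-0.04,0,0],[0.065,0,-0.04,0,0],[0.065,0,-0.04,0,0],[0.065,0,-0.04,0,0],[0.065,0,-0.04,0,0],[0.065,0,-0.03,0,0],[0.065,0,0,0,0],[0.065,0,0,0,0]]'>/dev/null;python3 go.py
python3 - <<'E'
from h import *
ims=[]
for n in('top','scene'):
    im,d=bot.read_camera(n);ims.append(im)
    d0=np.load(n+'0.npy');o=cv2.imread(f'pics/{n}0.png')
    for k,Q in(('old',cloud(n,d0)),('new',cloud(n,d))):
        rect(Q,.070,.1,(.478,.083),7,.026,.04,n+k+' radio')
        rect(Q,.078,.1,(.51,-.116),7,.035,.04,n+k+' load')
        rect(Q,.077,.1,(.498,-.013),7,.026,.04,n+k+' meter')
    rect(Q,.070,.095,(.484,.302),-7,.035,.065,n+' pack')
    df=cv2.absdiff(im,o).max(2)
    print(n,'mug/mic diff',[int(df[v-18:v+18,u-18:u+18].max()) for u,v in((246,132),(398,125))] if n=='top' else [int(df[v-25:v+25,u-20:u+20].max()) for u,v in((332,291),(200,194))])
a,b=ims[0][150:300,180:420],cv2.imread('pics/top0.png')[150:300,180:420]
cv2.imwrite('pics/f.png',cv2.resize(np.vstack([b[30:110],a[30:110]]),None,fx=3.3,fy=3.3,interpolation=cv2.INTER_CUBIC))
E
```

```text
t 49.97 eef [ 0.5472 -0.3758  0.3575] yline 97.9 tilt 0.09 w 64.8 grip 0.0 F [-0.1  0.4 -0.4] q [ 0.14  0.55  0.53  1.66 -0.32  1.02  2.48]
topold radio 232 c [476.4  82.8] sz [34.5 45.8] yaw 6.3 z [74.9 79.  89.9]
topold load 208 c [ 509.1 -115.7] sz [40.3 40.5] yaw 43.8 z [83.8 87.  93.2]
topold meter 293 c [494.7 -11.7] sz [45.1 44.1] yaw 7.6 z [81.4 84.9 87.9]
topnew radio 231 c [475.   84.9] sz [34.9 45.8] yaw 8.1 z [74.5 78.9 90.6]
topnew load 206 c [ 507.7 -114.2] sz [39.8 39.7] yaw 0.3 z [83.8 86.9 93.4]
topnew meter 285 c [493.8  -9.2] sz [44.2 43.6] yaw 7.7 z [82.1 85.  87.9]
top pack 522 c [480.6 301.3] sz [38.1 97.4] yaw -7.3 z [80.  83.7 87. ]
top mug/mic diff [19, 19]
sceneold radio 198 c [481.2  82.8] sz [37.8 45.6] yaw 6.5 z [73.2 78.3 91.3]
sceneold load 147 c [ 514.4 -117.1] sz [39.3 44.4] yaw -35.5 z [81.5 86.2 91.9]
sceneold meter 226 c [498.9 -12.1] sz [48.9 45.1] yaw 6.0 z [78.6 84.  86.7]
scenenew radio 200 c [479.7  83.7] sz [37.1 46.3] yaw 8.0 z [71.9 78.5 91.1]
scenenew load 143 c [ 512.  -115.8] sz [41.1 37.9] yaw 40.6 z [81.5 85.7 92.9]
scenenew meter 224 c [497.6  -9.8] sz [46.4 44. ] yaw 7.1 z [78.7 83.9 86.9]
scene pack 658 c [485.7 300.4] sz [42.8 96.4] yaw -6.3 z [72.8 83.  86.1]
scene mug/mic diff [6, 6]
```

View pics/f.png

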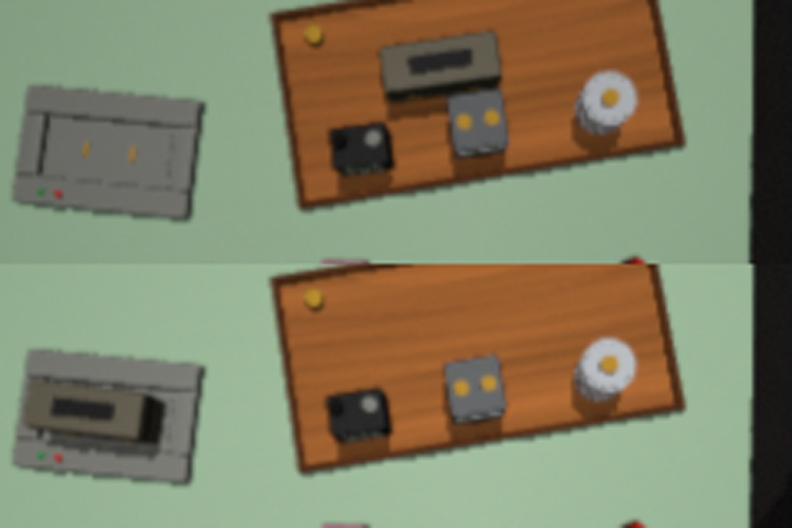

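In the before/after comparison, the three stand upright in the tray within about 2–3 mm and 2° of their starting poses. The pack is seated in the charger, and the mug and microphone show no change. I'm handing in.

```bash
python3 -c "from station import bot;print(bot.hand_in())"
```

```text
the job is handed in; nothing more can be done
None
```

I handed the job in at about 50 s: the pack is seated in the charger, the radio, load and meter are back upright within about 3 mm and 2° of where they stood, and the mug and microphone have not moved; no verdict was returned.

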